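Wipe the offcuts off the assembly plate

ROBOT

A 6-joint arm with a two-finger parallel gripper is mounted at the origin on the work surface. World frame = base frame: x ahead of the robot, y to its left, z up, the work surface at z = 0. Lengths are in mm, angles in rad, forces in N, time in s.
With the tool pointing down it reaches from about 325 to 850 mm from the base axis. Payload 4.4 kg.
Tool frame: the origin (TCP) lies between the finger pads; the fingertips stand 8 mm ahead of it and the grasp point (between the pads) lies 11 mm behind it; z points along the fingers, y is the line along which they close (so a half turn about z gives the same grasp; the last joint's range is limited). The gripper opens to 94 mm and grips with 3 to 60 N. Pads are 16 mm wide; open, the fingers measure 119 mm over their backs; the gripper's body (75 mm by 177 mm) begins 78 mm behind the grasp point.
Start: joints at [-0.15, 0.207, 1.542, -0, 1.393, -0.15], TCP at [575.002, -0.012, 213.447] pointing down, gripper open.
Joint ranges: [-2.73, 2.73], [-0.86, 2.22], [0.23, 2.46], [-1.11, 4.25], [0.08, 2.63], [-2.82, 2.82]. Speed limits (rad/s): [2.79, 2.79, 3.14, 3.14, 3.14, 3.14].

INTERFACE

Orientations are given as [roll, pitch, yaw] about the fixed x, y, z axes, in that order (R = Rz(yaw) Ry(pitch) Rx(roll)).
In Python, from bench import * gives the robot as it stands. The module is installed in compiled form; this text tells all that it offers.
- The arm moves only by the shell command python3 -m jog 'ROWS' [FORCE]. ROWS is a JSON object of lists of equal length, an entry for each row: "delta_pos": the shift along the tool's x, y, z as a fraction of full scale, a list of three; "rot": the turn, a rotation vector about the tool's x, y, z as a fraction of full scale, a list of three; "jaw": the closure, from -1 (fully open) to 1 (shut). A call has 1 to 12 rows; each row is the pose to reach, as a shift and turn from the pose commanded when the call began, along the tool's axes at that moment; what a row does not reach only later rows make up. Full scale, the value 1, is 10 cm for a shift and 0.5 rad for a turn. A row lasts 1/12 s, in which the tool goes at most 41.7 mm and 7.16 degrees, less where a joint would pass 70% of its speed; a pose out of reach is approached as far as the arm can. A call with a number of a shift or a turn outside -1 to 1 is refused whole. A call with a gripper value outside its range is refused whole. The fingers move at their own pace and stop on an object; FORCE is the grip in N (left out, the last holds). Time passes only in rows, so rows that repeat a pose let the fingers close. It gives the time, the measured TCP pose, the force, the opening and the grip force at its end, in the units of the state.
- get_state(): the state, without advancing time (a new reading comes with each control period).
- read_camera(name): name is "scene" or "side" or "wrist"; returns a dict with "pixels" (384x512x3 uint8, red, green, blue), "range_z" (384x512 float32, mm along the optical axis (not along the pixel's ray), 0 where there is no reading), "K" (3x3 intrinsics, pixels), "k1" (the pictures are not rectified: a ray, as slopes to the right and down, at radius r is drawn at 1 + k1 r^2 times it, then the intrinsics apply), "view" (4x4, takes a point from world to camera coordinates). Camera axes: x right, y up, looking along -z (the intrinsics and any distortion apply to the point x, -y, -z); pixel columns grow to the right and rows downward; lengths in mm; the calibration is good to about 2 mm. A picture is of the moment at which its call begins.
- close_job(): hands the job in; it is judged then, once.
Trained networks look in a picture, given as the dict that the camera call returned (one of the last four; its "shot" number tells which), for a name from the list of things; names that differ only in an ending like _2 or _b are one class to them, and where a whole thing is asked for, a point or a joint stands for the part that bears it (a point fixed in the world has none). Each returns a list of dicts, best first, with "score" (0 to 1); they miss things now and then, are a little off and sometimes report something else, mostly with a low value. They report only what shows in the picture. A call takes as long as a camera call. They do not tell look-alikes from the thing itself.
- trace(picture, thing): "region" (384x512 bool, what is visible of it) and "rect" ([left, top, right, bottom] in pixels, round what is visible of it).
- landmark_of(picture, thing): "location" ([column, row] in pixels: a listed point, or the origin of a listed thing).
The state is a dict: "time_s": time; "qpos": joint angles; "dq": joint speeds; "tau": joint torques, N m; "position": TCP position; "tcp_rot": TCP orientation; "force": force on the tool from outside, world axes, zero at the start; "ft_torque": the same for the moment, N m; "opening": finger opening in mm; "grasp_force": force on a finger pad.
Only numpy, scipy, OpenCV 4.12 (cv2) and the standard library are available. Lean on these libraries where they do the work, as an engineer would, in place of code of your own. Each camera call takes 0.05 s, during which the arm holds its last target. There are 200 camera calls.

TASK

Draw the blue scraper by its top edge out of its leaning slotted rest and wipe all five loose offcuts with it off the raised plate, over the open side, into the black catch tray; do not touch the offcuts with the gripper or the arm. Then stand the scraper upright on its black edge on the cleared plate and let go of it, leaving the parts bin, spool and jar where they are.

Things in the scene. Friction and masses are not known exactly. Their poses are not given: they have to be found in the camera images.
- scraper: flat blue slab with a black strip along its lower edge, 14 mm thick (its x), 110 mm wide (y), 90 mm tall (z, from black edge to top edge), about 0.15 kg. Origin: centre of the black lower edge. At the start its lowest 45 mm are in the rest's leaning slot, 45 mm stand free, and its z axis leans about 30 degrees from vertical. It can stand by itself on its black edge on a level surface.
- scraper_edge (a point): centre of the scraper's top edge, 90 mm along the scraper's z axis from its origin
- rest: fixed orange slotted rest on a dark foot 120 x 140 mm, left or right of the plate. Slot 45 mm deep, 19 mm across, 116 mm long (along y), leaning 0.52 rad: it points out of its mouth along (-sin 0.52, 0, cos 0.52) in the rest's axes. Cheeks 10 mm thick; mouth about 74 mm above the bench. Origin: on the bench, 35 mm under the centre of the slot floor.
- plate: fixed raised aluminium plate with a black catch tray at its -x side, one piece. Origin: on the bench under the plate's centre, z up. Plate x -90 to +90 mm, y -95 to +95 mm, flat top 55 mm above the bench. Dark lips 10 mm high stand on three sides, inner faces at x = +82 and y = -85 and +85 mm; the -x side is open, and there the offcuts drop into the tray.
- plate_top (a point): centre of the plate's flat top, 55 mm above the bench; axes as the plate's
- tray_floor (a point): centre of the catch tray's floor, 4 mm above the bench, 147 mm from the plate's centre towards its -x; axes as the plate's. Inside, the tray is 114 mm (x) by 182 mm (y) and borders on the plate; side walls 40 mm and front wall 45 mm high.
- chip0: loose offcut of rigid sheet, green, a flat rectangle 28 x 24 x 8 mm, 10 to 17 g; lies flat on the work plate at the start. Origin: centre of its underside, z up.
- chip1: loose offcut of rigid sheet, red, a flat rectangle 28 x 24 x 8 mm, 10 to 17 g; lies flat on the work plate at the start. Origin: centre of its underside, z up.
- chip2: loose offcut of rigid sheet, green, a flat rectangle 28 x 24 x 8 mm, 10 to 17 g; lies flat on the work plate at the start. Origin: centre of its underside, z up.
- chip3: loose offcut of rigid sheet, red, a flat rectangle 28 x 24 x 8 mm, 10 to 17 g; lies flat on the work plate at the start. Origin: centre of its underside, z up.
- chip4: loose offcut of rigid sheet, yellow, a flat rectangle 28 x 24 x 8 mm, 10 to 17 g; lies flat on the work plate at the start. Origin: centre of its underside, z up.
- parts_bin: bystander: open orange bin 120 x 110 x 55 mm with small metal parts; it stands on the side of the plate where the rest is not. Origin: centre of its underside.
- spool: bystander: grey metal spool, 60 mm diameter, 44 mm high, standing beyond the plate on the left. Origin: centre of its underside.
- flux_jar: bystander: amber jar with black cap, 48 mm diameter, 70 mm high, beyond the plate on the right. Origin: centre of its underside.
Things that resemble listed ones, but are neither listed nor needed, are in the scene too. There is more than one size of the scraper; the job needs the smaller. Of the things that look like the chip4, the smallest one is meant.

How it is judged:
By the outcome, as a careful person would: the job done as asked, in the order asked, and still so for the second after the job is handed in, with the robot touching nothing.
It also fails if it takes over 54 s, if anything falls off the work surface, if the arm or the gripper's body presses on something with over 40 N, if the wrist force passes 120 N, or if a joint passes its speed limit or range.

## Working session

There is one attempt and no reset: what is moved stays moved. The work goes in short steps, Python scripts to look and compute and a shell command to move; the robot and the scene stay as the last step left them, time stands still between calls to the robot, and variables do not carry over. Pictures are saved under pics/ and viewed, at most 10 in all, crops included, and the job is handed in when it is done.

```bash
mkdir -p pics
cat > h.py <<'E'
from bench import *
import numpy as np, cv2
from scipy.spatial.transform import Rotation as R
def pts(p):
    """world coords for each pixel (H,W,3), nan if no range"""
    K=p["K"];k1=p["k1"];h,w=p["range_z"].shape
    u,v=np.meshgrid(np.arange(w),np.arange(h))
    D=np.array([k1,0,0,0],float)
    n=cv2.undistortPoints(np.stack([u,v],-1).reshape(-1,1,2).astype(float),np.array(K,float),D).reshape(h,w,2)
    z=p["range_z"].astype(float);z=np.where(z>0,z,np.nan)
    c=np.stack([n[...,0]*z,-n[...,1]*z,-z,np.ones_like(z)],-1)
    return (c@np.linalg.inv(np.array(p["view"])).T)[...,:3]
def save(p,name,crop=None,scale=1):
    im=p["pixels"][...,::-1]
    if crop: l,t,r,b=crop; im=im[t:b,l:r]
    cv2.imwrite("pics/"+name,cv2.resize(im,None,fx=scale,fy=scale,interpolation=cv2.INTER_CUBIC))
E
python3 - <<'E'
from h import *
ims=[]
for c in ["scene","side"]:
    p=read_camera(c);P=pts(p)
    np.savez(f"{c}.npz",P=P,px=p["pixels"])
    cv2.imwrite(f"pics/{c}.png",p["pixels"][...,::-1])
    for t in ["scraper","rest","plate","chip0","chip1","chip4","parts_bin","spool","flux_jar"]:
        for d in trace(p,t)[:6]:
            m=d["region"]; print(c,t,round(d["score"],2),np.round(d["rect"]),m.sum(),np.round(np.nanmedian(P[m],0)))
    for t in ["scraper","scraper_edge","rest","plate","plate_top","tray_floor"]:
        for d in landmark_of(p,t)[:3]:
            u,v=np.round(d["location"]).astype(int);print("L",c,t,round(d["score"],2),u,v,np.round(P[min(v,383),min(u,511)]))
print(get_state())
E
```

```text
scene scraper 0.72 [ 79. 178. 153. 241.] 2582 [ 313. -304.   19.]
scene scraper 0.68 [121. 209. 178. 261.] 1249 [ 486. -281.   96.]
scene rest 0.69 [119. 226. 207. 298.] 3041 [ 529. -276.   41.]
scene plate 0.84 [215. 156. 342. 273.] 8273 [556.   8.  53.]
scene chip0 0.67 [221. 270. 243. 292.] 243 [ 628. -162.   11.]
scene chip0 0.55 [257. 227. 270. 241.] 160 [584. -58.  62.]
scene chip0 0.54 [291. 189. 303. 203.] 119 [537.  73.  62.]
scene chip0 0.45 [182. 188. 195. 204.] 128 [ 355. -130.   10.]
scene chip0 0.44 [305. 207. 318. 221.] 123 [596.  63.  62.]
scene chip1 0.67 [221. 270. 243. 292.] 243 [ 628. -162.   11.]
scene chip1 0.55 [257. 227. 270. 241.] 160 [584. -58.  62.]
scene chip1 0.54 [291. 189. 303. 203.] 119 [537.  73.  62.]
scene chip1 0.45 [182. 188. 195. 204.] 128 [ 355. -130.   10.]
scene chip1 0.44 [305. 207. 318. 221.] 123 [596.  63.  62.]
scene chip4 0.67 [221. 270. 243. 292.] 243 [ 628. -162.   11.]
scene chip4 0.55 [257. 227. 270. 241.] 160 [584. -58.  62.]
scene chip4 0.54 [291. 189. 303. 203.] 119 [537.  73.  62.]
scene chip4 0.45 [182. 188. 195. 204.] 128 [ 355.
[... 2542 characters left out ...]
3 213 [434.  32.   5.]
{'time_s': 1.6, 'qpos': array([-1.50478530e-01,  2.06600580e-01,  1.54148869e+00, -1.55807027e-05,
        1.39352586e+00, -1.50531343e-01]), 'dq': array([ 0.00064483,  0.00047394,  0.00076782, -0.00050171, -0.00115126,
       -0.00151225]), 'tau': array([-8.13039042e-04, -3.70871150e+01, -2.81750232e+01,  6.98541035e-02,
        2.75838026e-02,  4.60278318e-05]), 'position': array([ 5.74998293e+02, -3.88932883e-03,  2.13451715e+02]), 'tcp_rot': array([-3.14156813e+00,  1.17916952e-05,  1.57085189e+00]), 'force': array([-0.70381556,  0.4301061 ,  0.13602949]), 'ft_torque': array([ 0.01068296,  0.01211065, -0.00057333]), 'grasp_force': 0.0, 'opening': 93.69883685714002}
```

Run:
```python
import cv2
a=cv2.imread("pics/scene.png")[120:350,70:430];b=cv2.imread("pics/side.png")[130:370,170:400]
cv2.imwrite("pics/a.png",cv2.resize(a,None,fx=2.2,fy=2.2,interpolation=2));cv2.imwrite("pics/b.png",cv2.resize(b,None,fx=2.5,fy=2.5,interpolation=2))
```

```text
(no output)
```

View pics/a.png

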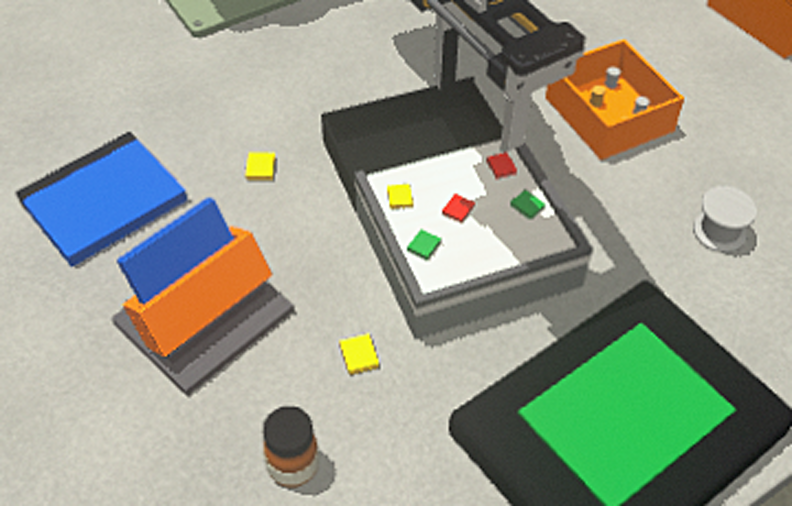

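View pics/b.png

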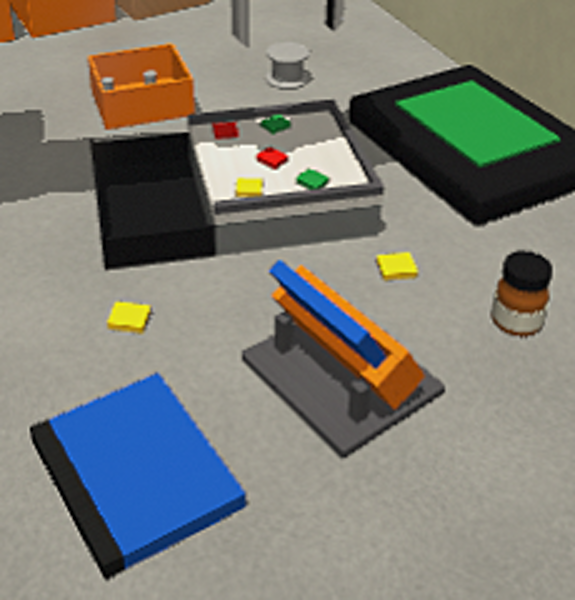

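```bash
cat > m.py <<'E'
from h import *
S={c:np.load(c+".npz") for c in ("scene","side")}
for c,s in S.items():
    P=s["P"];px=s["px"].astype(int);r,g,b=px[...,0],px[...,1],px[...,2]
    reg=(P[...,0]>400)&(P[...,0]<700)
    near=reg&(abs(P[...,1])<140)
    m=near&(P[...,2]>48)&(P[...,2]<75)
    q=P[m][:,:2].astype(np.float32)
    n,lab,st,_=cv2.connectedComponentsWithStats(m.astype(np.uint8));k=1+st[1:,4].argmax()
    rc=cv2.minAreaRect(P[lab==k][:,:2].astype(np.float32));print(c,"plate",rc,np.round(cv2.boxPoints(rc)).tolist(), "topz",np.median(P[m&(P[...,2]<60)][:,2]))
    lipp=P[m&(P[...,2]>62.5)&(r<110)]
    mb=(b>r+60)&(b>g+25)&reg&(P[...,1]<-180)&(P[...,2]>60)
    Q=P[mb];print(c,"blue",len(Q),"zmax",np.percentile(Q[:,2],[1,50,98]))
    # RANSAC planes
    rng=np.random.default_rng(0);rest=Q
    for it in range(2):
        best=None
        for _ in range(400):
            a=rest[rng.choice(len(rest),3,False)];nn=np.cross(a[1]-a[0],a[2]-a[0]);L=np.linalg.norm(nn)
            if L<50: continue
            nn/=L;i=abs((rest-a[0])@nn)<2
            if best is None or i.sum()>best.sum():best=i
        C=rest[best];c0=C.mean(0);nn=np.linalg.svd(C-c0)[2][2];nn*=np.sign(nn[2])
        print("  plane n",nn.round(3),"lean",np.degrees(np.arcsin(nn[2])).round(1),"yaw",np.degrees(np.arctan2(nn[1],nn[0])).round(1),"c",c0.round(1),len(C))
        h=np.cross([0,0,1],nn);h/=np.linalg.norm(h);up=np.cross(nn,h)
        u=(C-c0)@h;v=(C-c0)@up;print("   h",h.round(3),np.percentile(u,[0.5,99.5]).round(1),"up",up.round(3),np.percentile(v,[0.5,99.5]).round(1))
        rest=rest[~best]
        if len(rest)<40:break
    mo=(r>150)&(b<80)&(g>60)&(g<150)&reg&(P[...,1]<-180)&(P[...,2]>25)
    Q=P[mo];rc=cv2.minAreaRect(Q[:,:2].astype(np.float32));print("  orange",len(Q),rc,Q[:,2].min().round(),Q[:,2].max().round())
    for nm,mk in dict(red=(r>g+70)&(r>b+70)&(g<90),green=(g>r+40)&(g>b+30),yel=(r>150)&(g>130)&(b<110)).items():
        mk=(mk&near&(P[...,2]>58)).astype(np.uint8)
        n,lab,st,_=cv2.connectedComponentsWithStats(mk)
        for k in range(1,n):
            if st[k,4]>15:
                w=P[lab==k];rc=cv2.minAreaRect(w[:,:2].astype(np.float32));print("  ",nm,w.mean(0).round(1),np.round(rc[1]),st[k,4])
E
python3 m.py
```

```text
scene plate ((571.66748046875, 6.18603515625), (191.31727600097656, 184.15829467773438), 78.3876724243164) [[462.0, -69.0], [643.0, -106.0], [681.0, 81.0], [501.0, 118.0]] topz 55.009905605209156
scene blue 1164 zmax [ 74.65499845  97.70652028 115.77269893]
  plane n [0.841 0.215 0.496] lean 29.7 yaw 14.3 c [ 487.4 -278.    96. ] 832
   h [-0.247  0.969  0.   ] [-51.6  56.8] up [-0.481 -0.123  0.868] [-23.5  23.9]
  plane n [0.834 0.205 0.512] lean 30.8 yaw 13.8 c [ 483.7 -279.6   96.9] 186
   h [-0.239  0.971  0.   ] [-51.4  57.6] up [-0.497 -0.122  0.859] [-27.6  21.3]
  orange 1495 ((581.2222900390625, -252.56951904296875), (206.86280822753906, 136.21054077148438), 13.814542770385742) 25.0 88.0
   red [535.6  73.7  62.8] [24. 27.] 89
   red [560.   -1.2  63. ] [23. 28.] 98
   green [594.3  64.   62.8] [27. 26.] 99
   green [580.9 -57.   62.7] [24. 31.] 106
   yel [513.9 -43.5  62.9] [24. 30.] 99
side plate ((572.8147583007812, 5.434089660644531), (196.60702514648438, 181.18617248535156), 78.25758361816406) [[464.0, -72.0], [642.0, -109.0], [682.0, 83.0], [504.0, 120.0]] topz 55.68595106497452
side blue 417 zmax [ 73.95120731 110.90041605 115.87542056]
  plane n [-0.486 -0.12   0.866] lean 60.0 yaw -166.2 c [ 471.7 -282.7  112. ] 280
   h [ 0.239 -0.971  0.   ] [-55.7  51.7] up [0.841 0.207 0.5  ] [-7.   6.9]
  plane n [-0.166  0.985  0.044] lean 2.5 yaw 99.5 c [ 494.2 -330.1   92.3] 78
   h [-0.986 -0.166  0.   ] [-16.7  13.8] up [ 0.007 -0.043  0.999] [-22.5  21.8]
  orange 513 ((561.3675537109375, -414.78057861328125), (58.65410232543945, 446.3836669921875), 25.4361629486084) 26.0 85.0
   red [532.8  70.5  62.9] [26. 26.] 52
   red [558.4  -3.6  62.9] [23. 29.] 61
   green [592.9  61.3  62.8] [26. 32.] 51
   green [580.1 -59.8  63.2] [24. 28.] 65
   yel [512.  -45.9  62.9] [27. 24.] 61
```

Candidates for the scraper: the small blue one standing in the orange rest at scene px (151,234), and the larger one lying on the bench at (115,208). By the description it is the small one in the rest. Candidates for chip4 are the yellow pieces at (252,208) on the plate, (188,195) on the bench and (233,280) on the bench. I take the one on the plate, which is the smallest. A close crop will check both choices.

```bash
cat >> h.py <<'E'
RY=np.radians(13.9); PY=np.radians(-11.6); PC=np.array([572.2,5.8])
def frame(z,y):
    z=np.array(z,float);z/=np.linalg.norm(z);y=np.array(y,float);y-=z*(y@z);y/=np.linalg.norm(y)
    return np.stack([np.cross(y,z),y,z],1)
UP=np.array([-np.sin(.52)*np.cos(RY),-np.sin(.52)*np.sin(RY),np.cos(.52)])
RG=frame(-UP,[np.cos(RY),np.sin(RY),0.6])
RP=frame([0,0,-1],[np.cos(PY),np.sin(PY),0])
TOP=np.array([470.3,-280.3,112.6])
def cur():
    s=get_state();return np.array(s["position"]),R.from_euler("xyz",s["tcp_rot"]).as_matrix(),s
def plan(way,start=None):
    """way: list of (pos,R); prints each call's final delta in fractions"""
    p,r,_=cur() if start is None else (*start,0)
    for tp,tr in way:
        dp=(r.T@(np.array(tp)-p))/100;dr=R.from_matrix(r.T@tr).as_rotvec()/.5
        n=max(np.abs(dp).max(),np.abs(dr).max());
        print(dp.round(3).tolist(),dr.round(3).tolist(),"rows",round(max(np.linalg.norm(dp)*100/41.7,np.degrees(np.linalg.norm(dr)*.5)/7.16),1),"" if n<=1 else "TOO BIG")
        p,r=np.array(tp,float),tr
E
python3 - <<'E'
from h import *
p,r,_=cur()
pre=TOP+UP*45  # TCP 45 above top
sl=R.from_matrix(np.stack([r,RG]));from scipy.spatial.transform import Slerp
s=Slerp([0,1],sl)
plan([(p+(pre-p)*f,s(f).as_matrix()) for f in (.33,.67,1)]+[(TOP-UP*27,RG)])
print(pre,(TOP-UP*27),R.from_matrix(RG).as_euler("xyz"))
im=cv2.imread("pics/scene.png")
a=cv2.resize(im[170:305,70:210],None,fx=3,fy=3,interpolation=2);b=cv2.resize(im[150:300,180:330][:135],None,fx=3,fy=3,interpolation=2)
cv2.imwrite("pics/c.png",np.hstack([a,b])[:,:800])
for c in ("scene","side"):
    S=np.load(c+".npz");P=S["P"];px=S["px"].astype(int)
    y=(px[...,0]>150)&(px[...,1]>130)&(px[...,2]<110)&(P[...,2]>5)&(P[...,2]<70)&(P[...,0]>300)&(P[...,0]<700)&(abs(P[...,1])<200)
    n,l,st,_=cv2.connectedComponentsWithStats(y.astype(np.uint8))
    print(c,[(P[l==k].mean(0).round().tolist(),np.round(cv2.minAreaRect(P[l==k][:,:2].astype(np.float32))[1]).tolist()) for k in range(1,n) if st[k,4]>30])
E
```

```text
[-0.943, -0.417, 0.204] [-0.342, 0.042, -0.156] rows 2.5 
[-0.937, -0.532, 0.108] [-0.352, 0.043, -0.161] rows 2.6 
[-0.865, -0.596, -0.013] [-0.342, 0.042, -0.156] rows 2.5 
[-0.0, -0.0, 0.72] [-0.0, 0.0, -0.0] rows 1.7 
[ 448.59516174 -285.67140443  151.65186309] [ 483.32290296 -277.07715734   89.16888215] [2.62159265 0.         1.81339709]
scene [([352.0, -128.0, 10.0], [30.0, 37.0]), ([514.0, -43.0, 63.0], [25.0, 29.0]), ([628.0, -162.0, 11.0], [31.0, 36.0])]
side [([511.0, -46.0, 62.0], [26.0, 27.0]), ([625.0, -164.0, 10.0], [34.0, 35.0]), ([350.0, -130.0, 11.0], [31.0, 35.0])]
```

View pics/c.png

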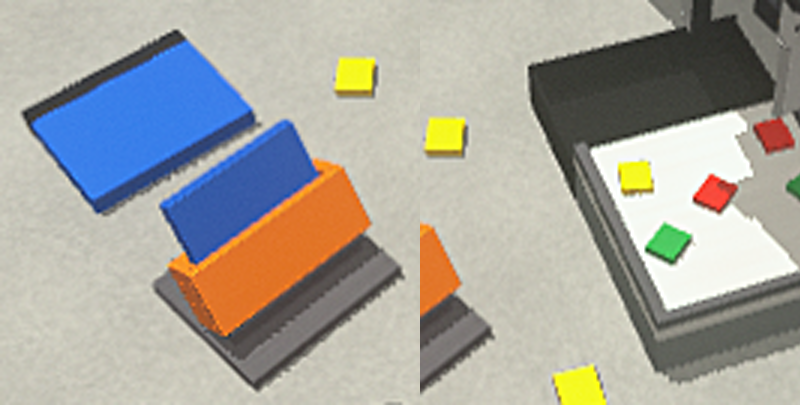

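The crop confirms it: the small scraper is the one leaning in the orange rest (crop 240,190), and the larger one lies flat (crop 140,120). The yellow piece on the plate is the smallest, about 28x25 mm against 31x36 for the other two.

```bash
python3 -m jog '{"delta_pos":[[-0.943,-0.417,0.0],[-0.943,-0.417,0.0],[-0.943,-0.417,0.0],[-0.943,-0.417,0.0]],"rot":[[-0.342,0.042,-0.156],[-0.342,0.042,-0.156],[-0.342,0.042,-0.156],[-0.342,0.042,-0.156]],"jaw":[0,0,0,0]}' 40
python3 - <<'E'
from h import *
p,r,_=cur()
pre=TOP+UP*45
from scipy.spatial.transform import Slerp
s=Slerp([0,1],R.from_matrix(np.stack([r,RG])))
plan([(p+(pre-p)*f,s(f).as_matrix()) for f in (.5,1)])
E
```

```text
time_s: 1.93
position: [531.0, -97.3, 212.7]
tcp_rot: [2.972, -0.014, 1.645]
force: [0.3, 0.3, -0.1]
opening: 71.1
grasp_force: 0.0
[-0.913, -0.524, 0.207] [-0.348, 0.044, -0.163] rows 2.6 
[-0.869, -0.622, 0.087] [-0.348, 0.044, -0.163] rows 2.6
```

```bash
python3 -m jog '{"delta_pos":[[-0.913,-0.524,0.1],[-0.913,-0.524,0.1],[-0.913,-0.524,0.1],[-0.913,-0.524,0.1]],"rot":[[-0.348,0.044,-0.163],[-0.348,0.044,-0.163],[-0.348,0.044,-0.163],[-0.348,0.044,-0.163]],"jaw":[0,0,0,0]}'
python3 - <<'E'
from h import *
plan([(TOP+UP*55,RG)])
E
```

```text
time_s: 2.27
position: [487.7, -194.1, 191.9]
tcp_rot: [2.797, -0.014, 1.726]
force: [0.2, 0.3, 0.2]
opening: 47.6
grasp_force: 0.0
[-0.852, -0.646, 0.091] [-0.349, 0.048, -0.17] rows 2.6
```

```bash
python3 -m jog '{"delta_pos":[[-0.852,-0.646,0.091],[-0.852,-0.646,0.091],[-0.852,-0.646,0.091],[-0.852,-0.646,0.091],[-0.852,-0.646,0.091]],"rot":[[-0.349,0.048,-0.17],[-0.349,0.048,-0.17],[-0.349,0.048,-0.17],[-0.349,0.048,-0.17],[-0.349,0.048,-0.17]],"jaw":[0,0,0,0,0]}'
python3 - <<'E'
from h import *
p=read_camera("wrist");P=pts(p);save(p,"w.png",scale=1.2)
px=p["pixels"].astype(int);r,g,b=px[...,0],px[...,1],px[...,2]
m=(b>r+50)&(b>g+20)&(P[...,2]>70)&(P[...,0]>400)
Q=P[m];print(len(Q))
# coords in scraper frame rel. TOP
X=RG[:,1];H=RG[:,0];d=Q-TOP
x,y,z=d@X,d@H,d@UP
print(np.percentile(x,[1,50,99]).round(1),np.percentile(y,[1,50,99]).round(1),np.percentile(z,[1,50,95,99]).round(1))
t=z>-3
if t.any():print("top face x",np.percentile(x[t],[1,99]),"y",np.percentile(y[t],[1,99]))
plan([(TOP-UP*27,RG)])
E
```

```text
time_s: 2.68
position: [446.6, -285.0, 160.7]
tcp_rot: [2.62, -0.002, 1.816]
force: [0.6, -0.6, 0.5]
opening: 47.0
grasp_force: 0.0
1857
[-6.3  0.   6.1] [-53.    4.4  54.5] [-2.2 -0.4  0.7  1.1]
top face x [-6.2880844   6.13370347] y [-53.01244818  54.47753257]
[-0.029, -0.047, 0.807] [0.004, -0.009, 0.006] rows 1.9
```

View pics/w.png

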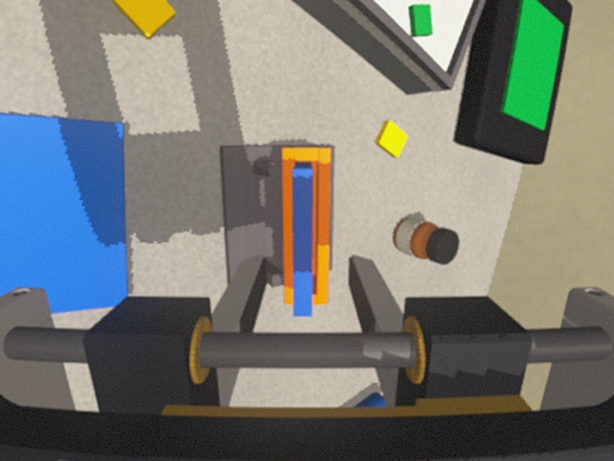

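The wrist view shows the blue top edge (303,240) between the open fingers (240 and 375, 290), and it matches the fitted position to within 1 mm. Next I descend, close and draw it out.

```bash
python3 -m jog '{"delta_pos":[[-0.025,-0.047,0.2],[-0.027,-0.047,0.45],[-0.029,-0.047,0.65],[-0.029,-0.047,0.8],[-0.029,-0.047,0.807],[-0.029,-0.047,0.807],[-0.029,-0.047,0.807],[-0.029,-0.047,0.807],[-0.029,-0.047,0.807],[-0.029,-0.047,0.807],[-0.029,-0.047,0.807],[-0.029,-0.047,0.807]],"rot":[[0.004,-0.009,0.006],[0.004,-0.009,0.006],[0.004,-0.009,0.006],[0.004,-0.009,0.006],[0.004,-0.009,0.006],[0.004,-0.009,0.006],[0.004,-0.009,0.006],[0.004,-0.009,0.006],[0.004,-0.009,0.006],[0.004,-0.009,0.006],[0.004,-0.009,0.006],[0.004,-0.009,0.006]],"jaw":[0,0,0,0,0,0.8,1,1,1,1,1,1]}' 40
```

```text
time_s: 3.73
position: [483.4, -276.4, 90.0]
tcp_rot: [2.621, 0.003, 1.816]
force: [-2.6, 1.1, 3.1]
opening: 13.9
grasp_force: 40.0
```

```bash
python3 -c "
from h import *
s=get_state();print(s['position'],s['opening'],s['grasp_force'],s['force'],s['tcp_rot'],RG.tolist())
plan([(TOP-UP*27,RG)])"
```

```text
[ 483.43276193 -276.38079904   89.97047201] 13.882169148846456 40.00028192996979 [-2.61879208  1.09375358  3.05696423] [2.62097076 0.00284848 1.81633523] [[-0.24022804247726376, 0.8424063807427602, 0.4823297391737586], [0.9707164815781909, 0.20847450275818666, 0.11936454286003385], [1.3877787807814457e-17, 0.4968801378437368, -0.8678191796776499]]
[-0.006, -0.006, 0.006] [0.001, 0.002, 0.008] rows 0.0
```

```bash
python3 -m jog '{"delta_pos":[[0,0,-0.1],[0,0,-0.25],[0,0,-0.4],[0,0,-0.6],[0,0,-0.8],[0,0,-1],[0,0,-1]],"rot":[[0,0,0],[0,0,0],[0,0,0],[0,0,0],[0,0,0],[0,0,0],[0,0,0]],"jaw":[1,1,1,1,1,1,1]}' 40
python3 - <<'E'
from h import *
from scipy.spatial.transform import Slerp
p,r,s=cur();print(s['force'])
# scraper origin lies 63 below TCP along tool z; travel with edge z >= 130
def pl(x,y,z): return np.array([*(PC+np.array([[np.cos(PY),-np.sin(PY)],[np.sin(PY),np.cos(PY)]])@[x,y]),z])
T=pl(62,-25,55+63+60)
sl=Slerp([0,1],R.from_matrix(np.stack([r,RP])))
n=4
plan([(np.append(p[:2]+(T-p)[:2]*f,max(215-0*f,p[2])if f<1 else 215),sl(f).as_matrix()) for f in np.linspace(0,1,n+1)[1:]])
print(T,p)
E
```

```text
time_s: 4.32
position: [435.1, -290.3, 179.6]
tcp_rot: [2.62, 0.008, 1.815]
force: [1.7, -0.8, -1.7]
opening: 13.7
grasp_force: 40.0
[ 1.72754227 -0.807584   -1.70858494]
[0.509, 0.72, 0.001] [0.257, -0.054, 0.219] rows 2.1 
[0.578, 0.518, 0.224] [0.257, -0.054, 0.219] rows 1.9 
[0.637, 0.475, 0.144] [0.257, -0.054, 0.219] rows 1.9 
[0.689, 0.416, 0.068] [0.257, -0.054, 0.219] rows 1.9 
[627.90671745 -31.15621235 178.        ] [ 435.05272299 -290.27574413  179.64496662]
```

```bash
python3 -m jog '{"delta_pos":[[0.1,0.3,-0.25],[0.3,0.5,-0.15],[0.509,0.72,0],[0.509,0.72,0],[0.509,0.72,0]],"rot":[[0.0,0,0],[0.1,-0.02,0.1],[0.257,-0.054,0.219],[0.257,-0.054,0.219],[0.257,-0.054,0.219]],"jaw":[1,1,1,1,1]}' 40
cat > go.py <<'E'
from h import *
import sys
from scipy.spatial.transform import Slerp
def pl(x,y,z): return np.array([*(PC+np.array([[np.cos(PY),-np.sin(PY)],[np.sin(PY),np.cos(PY)]])@[x,y]),z])
def to(x,y,z,n,rot=RP):
    p,r,s=cur();T=pl(x,y,z);print("force",s["force"].round(1),"F",s["grasp_force"])
    sl=Slerp([0,1],R.from_matrix(np.stack([r,rot])))
    plan([(p+(T-p)*f,sl(f).as_matrix()) for f in np.linspace(0,1,n+1)[1:]])
if __name__=="__main__": to(*map(float,sys.argv[1:4]),int(sys.argv[4]))
E
python3 go.py 62 -25 215 3
```

```text
time_s: 4.73
position: [484.6, -220.3, 211.6]
tcp_rot: [2.751, -0.023, 1.712]
force: [0.1, -0.6, -1.7]
opening: 13.5
grasp_force: 40.0
force [ 0.1 -0.6 -1.7] F 39.99795377254486
[0.557, 0.519, 0.215] [0.255, -0.059, 0.223] rows 1.9 
[0.618, 0.475, 0.134] [0.255, -0.059, 0.223] rows 1.9 
[0.671, 0.416, 0.058] [0.255, -0.059, 0.223] rows 1.9
```

```bash
python3 -m jog '{"delta_pos":[[0.28,0.26,0.1],[0.557,0.519,0.215],[0.557,0.519,0.215],[0.557,0.519,0.215]],"rot":[[0.13,-0.03,0.11],[0.255,-0.059,0.223],[0.255,-0.059,0.223],[0.255,-0.059,0.223]],"jaw":[1,1,1,1]}' 40; python3 -m jog '{"delta_pos":[[0.3,0.24,0.07],[0.618,0.475,0.134],[0.618,0.475,0.134],[0.618,0.475,0.134]],"rot":[[0.13,-0.03,0.11],[0.255,-0.059,0.223],[0.255,-0.059,0.223],[0.255,-0.059,0.223]],"jaw":[1,1,1,1]}' 40; python3 go.py 62 -25 215 1
```

```text
time_s: 5.07
position: [532.8, -158.0, 212.2]
tcp_rot: [2.882, -0.032, 1.595]
force: [0.2, 0.2, -1.8]
opening: 13.8
grasp_force: 40.0
time_s: 5.4
position: [579.8, -96.2, 211.9]
tcp_rot: [3.015, -0.023, 1.481]
force: [-0.3, -0.8, -2.2]
opening: 13.8
grasp_force: 40.0
force [-0.3 -0.8 -2.2] F 39.99758720397949
[0.691, 0.419, 0.039] [0.25, -0.061, 0.223] rows 1.9
```

```bash
python3 -m jog '{"delta_pos":[[0.3,0.2,0.02],[0.691,0.419,0.039],[0.691,0.419,0.039],[0.691,0.419,0.039],[0.691,0.419,0.039]],"rot":[[0.13,-0.03,0.11],[0.25,-0.061,0.223],[0.25,-0.061,0.223],[0.25,-0.061,0.223],[0.25,-0.061,0.223]],"jaw":[1,1,1,1,1]}' 40
cat > held.py <<'E'
from h import *
p0,r0,s=cur();print("tcp",p0.round(1),"rotZ tilt",r0[:,2].round(4),s["force"].round(1))
for c in ("side","scene"):
    p=read_camera(c);P=pts(p);px=p["pixels"].astype(int);r,g,b=px[...,0],px[...,1],px[...,2]
    save(p,f"held_{c}_{s['time_s']:.1f}.png",scale=1.5)
    d=P-p0;L=d@r0  # tool coords
    box=(abs(L[...,0])<70)&(abs(L[...,1])<22)&(L[...,2]>-35)&(L[...,2]<85)
    m=box&(b>r+40)&(b>g+15);Q=L[m];print(c,"blue",m.sum(),"toolx",np.percentile(Q[:,0],[1,99]).round(1),"y",np.percentile(Q[:,1],[2,50,98]).round(1),"z",np.percentile(Q[:,2],[1,99]).round(1))
    k=box&(px.max(-1)<70)&(L[...,2]>30);Q=L[k]
    if k.sum()>20:
        print("  black",k.sum(),"x",np.percentile(Q[:,0],[1,99]).round(1),"y",np.percentile(Q[:,1],[2,50,98]).round(1),"z",np.percentile(Q[:,2],[1,99]).round(1))
        for i in range(-50,50,25):
            w=Q[(Q[:,0]>i)&(Q[:,0]<i+25)]
            if len(w)>5:print("   bottom at x",i+12,np.percentile(w[:,2],[98,100]).round(1))
E
python3 held.py
```

```text
time_s: 5.82
position: [626.7, -34.5, 216.0]
tcp_rot: [3.141, 0.001, 1.363]
force: [-0.2, -0.6, -1.7]
opening: 13.2
grasp_force: 40.0
tcp [626.7 -34.5 216. ] rotZ tilt [ 8.0e-04 -1.3e-03 -1.0e+00] [-0.2 -0.6 -1.7]
side blue 452 toolx [-57.2  48.3] y [-6.2 -4.9  6.4] z [-27.8  51.5]
  black 100 x [-57.4  49. ] y [-6.2 -5.3  7.8] z [30.3 63.1]
   bottom at x -38 [62.  62.1]
   bottom at x -13 [62.  62.2]
   bottom at x 12 [60.7 61.2]
   bottom at x 37 [61.7 62. ]
scene blue 1276 toolx [-55.2  52.7] y [-5.2  6.5  8.6] z [-27.7  49.6]
  black 155 x [-55.1  52.9] y [2.3 6.7 8.6] z [50.3 62. ]
   bottom at x -38 [60.2 61. ]
   bottom at x -13 [61.3 61.9]
   bottom at x 12 [60.8 60.9]
   bottom at x 37 [62.6 63.5]
```

```bash
python3 -m jog '{"delta_pos":[[0.065,0,0.3],[0.065,0,0.6],[0.065,0,0.85],[0.065,0,0.94],[0.065,0,0.96],[0.065,0,0.96]],"rot":[[0,0,0],[0,0,0],[0,0,0],[0,0,0],[0,0,0],[0,0,0]],"jaw":[1,1,1,1,1,1]}' 40; python3 -m jog '{"delta_pos":[[0,0,0.01],[0,0,0.01]],"rot":[[0,0,0],[0,0,0]],"jaw":[1,1]}' 40;python3 -m jog '{"delta_pos":[[0,0,0.01],[0,0,0.01]],"rot":[[0,0,0],[0,0,0]],"jaw":[1,1]}' 40; python3 go.py -112 -22 118 2
```

```text
time_s: 6.42
position: [629.3, -27.7, 121.8]
tcp_rot: [3.138, 0.001, 1.362]
force: [0.0, 0.1, -2.0]
opening: 13.7
grasp_force: 40.0
time_s: 6.58
position: [630.5, -27.1, 121.9]
tcp_rot: [3.136, 0.001, 1.363]
force: [-1.0, 0.1, -1.0]
opening: 13.7
grasp_force: 40.0
time_s: 6.75
position: [630.0, -26.6, 119.9]
tcp_rot: [3.137, 0.001, 1.363]
force: [0.1, -0.1, -1.7]
opening: 13.6
grasp_force: 40.0
force [ 0.1 -0.1 -1.7] F 39.998459815979004
[-0.014, -0.876, 0.006] [0.004, 0.001, -0.005] rows 2.1 
[-0.012, -0.876, 0.007] [0.004, 0.001, -0.005] rows 2.1
```

```bash
for i in 1 2; do python3 -m jog '{"delta_pos":[[0,0,0.01],[0,0,0.01]],"rot":[[0,0,0],[0,0,0]],"jaw":[1,1]}' 40|grep -E "pos|force:"; done; python3 held.py
```

```text
position: [630.2, -26.5, 119.0]
force: [-1.3, 0.5, 2.9]
grasp_force: 40.0
position: [630.2, -26.6, 119.1]
force: [-2.4, 1.1, 7.4]
grasp_force: 40.0
tcp [630.2 -26.6 119.1] rotZ tilt [ 0.0042 -0.0017 -1.    ] [-2.4  1.1  7.4]
side blue 393 toolx [-57.3  50.7] y [-6.3 -4.9  7. ] z [-28.5  53. ]
  black 97 x [-58.3  51.8] y [-6.5 -5.2 20.6] z [30.3 64.4]
   bottom at x -38 [62.  62.1]
   bottom at x -13 [59.1 59.2]
   bottom at x 12 [63.7 64.4]
   bottom at x 37 [64.3 65.4]
scene blue 931 toolx [-55.1  51.3] y [-5.3  6.5  8.6] z [-27.8  49.7]
  black 124 x [-55.   62.3] y [ 2.1  6.7 17.5] z [49.6 60.6]
   bottom at x -38 [59.6 59.9]
   bottom at x -13 [61.1 61.5]
   bottom at x 12 [59.2 59.4]
   bottom at x 37 [58.4 58.5]
```

```bash
python3 -m jog '{"delta_pos":[[0,-0.03,-0.01],[0,-0.1,-0.01],[0,-0.18,-0.01],[0,-0.26,-0.01],[0,-0.34,-0.01],[0,-0.42,-0.01],[0,-0.5,-0.01],[0,-0.58,-0.01],[0,-0.66,-0.01],[0,-0.74,-0.01],[0,-0.8,-0.01],[0,-0.8,-0.01]],"rot":[[0,0,0],[0,0,0],[0,0,0],[0,0,0],[0,0,0],[0,0,0],[0,0,0],[0,0,0],[0,0,0],[0,0,0],[0,0,0],[0,0,0]],"jaw":[1,1,1,1,1,1,1,1,1,1,1,1]}' 40; python3 go.py -112 -22 119 1
python3 - <<'E'
from h import *
save(read_camera("scene"),"s1.png",(170,110,380,300),3)
E
```

```text
time_s: 8.18
position: [550.8, -9.7, 119.0]
tcp_rot: [3.137, 0.001, 1.364]
force: [2.3, 0.2, 7.9]
opening: 14.1
grasp_force: 40.0
force [2.3 0.2 7.9] F 40.001683831214905
[-0.029, -0.941, -0.004] [0.009, 0.001, -0.01] rows 2.3
```

View pics/s1.png

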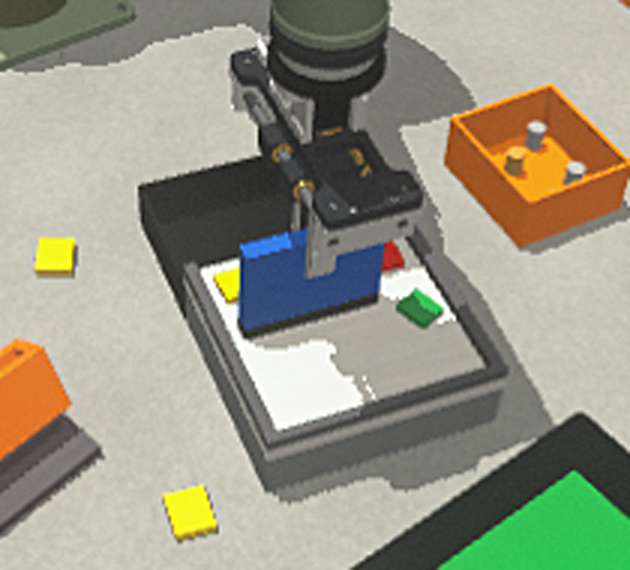

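The picture shows the scraper upright mid-wipe at (310,290), yellow just ahead of it, and the right-hand green (420,308) and red (390,255) still to come in the second pass. I carry on over the edge.

```bash
python3 -m jog '{"delta_pos":[[0,-0.03,-0.005],[0,-0.1,-0.01],[0,-0.19,-0.01],[0,-0.28,-0.01],[0,-0.37,-0.01],[0,-0.46,-0.01],[0,-0.55,-0.01],[0,-0.64,-0.01],[0,-0.73,-0.01],[0,-0.82,-0.01],[0,-0.91,-0.01],[0,-0.96,-0.01]],"rot":[[0,0,0],[0,0,0],[0,0,0],[0,0,0],[0,0,0],[0,0,0],[0,0,0],[0,0,0],[0,0,0],[0,0,0],[0,0,0],[0,0,0]],"jaw":[1,1,1,1,1,1,1,1,1,1,1,1]}' 40; python3 go.py -114 -22 119 1;  python3 - <<'E'
from h import *
save(read_camera("scene"),"s2.png",(170,110,380,300),3)
E
```

```text
time_s: 9.23
position: [451.7, 10.9, 115.8]
tcp_rot: [-3.134, 0.001, 1.364]
force: [-1.4, -0.1, -2.3]
opening: 13.6
grasp_force: 40.0
force [-1.4 -0.1 -2.3] F 39.9983936548233
[-0.027, 0.05, -0.032] [-0.014, 0.002, -0.009] rows 0.2
```

View pics/s2.png

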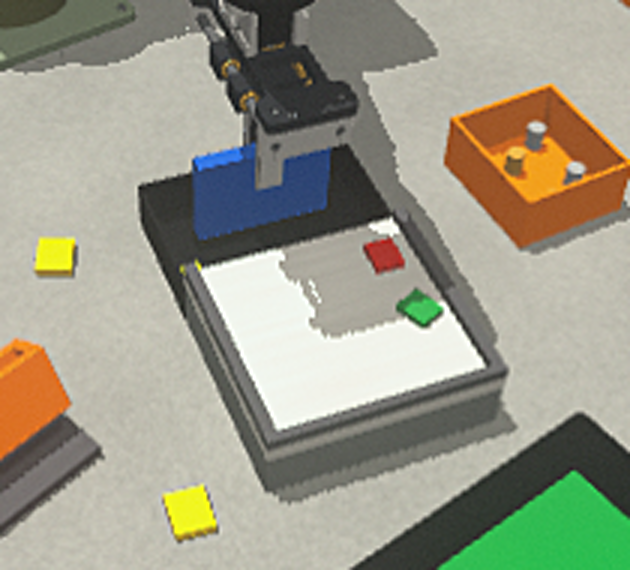

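Two offcuts remain, red (383,255) and green (420,308). There is also a yellow sliver at (192,267) by the open corner of the left lip. I raise the scraper and look closer there.

```bash
python3 -m jog '{"delta_pos":[[0,0,-0.2],[0,0,-0.45],[0,0,-0.45],[0,0,-0.45]],"rot":[[0,0,0],[0,0,0],[0,0,0],[0,0,0]],"jaw":[1,1,1,1]}' 40
cat > chips.py <<'E'
from h import *
import sys
ims=[]
for c in ("scene","side"):
    p=read_camera(c);P=pts(p);px=p["pixels"].astype(int);r,g,b=px[...,0],px[...,1],px[...,2]
    ims.append(p["pixels"][110:300,170:380] if c=="scene" else p["pixels"][150:260,190:340])
    near=(P[...,0]>340)&(P[...,0]<700)&(abs(P[...,1])<140)
    for nm,mk in dict(red=(r>g+50)&(r>b+50)&(g<90),green=(g>r+30)&(g>b+25),yel=(r>100)&(g>90)&(b<0.6*g)).items():
        n,lab,st,_=cv2.connectedComponentsWithStats((mk&near).astype(np.uint8))
        for k in range(1,n):
            if st[k,4]>4:
                w=P[lab==k];d=np.nanmedian(w,0);e=d[:2]-PC
                v,u=np.argwhere(lab==k).mean(0)
                print(c,nm,"plate xy",round(e@[np.cos(PY),np.sin(PY)]),round(e@[-np.sin(PY),np.cos(PY)]),"z",d[2].round(1),st[k,4],"px",round(u),round(v))
a=cv2.resize(ims[0],(400,362),interpolation=2);b=cv2.resize(ims[1],(400,293),interpolation=2)
b=cv2.copyMakeBorder(b,0,69,0,0,0)
cv2.imwrite("pics/"+sys.argv[1],np.hstack([a,b])[...,::-1])
E
python3 chips.py c1.png
```

```text
time_s: 9.62
position: [457.0, 9.8, 163.4]
tcp_rot: [3.139, 0.001, 1.363]
force: [-0.2, 0.1, -1.5]
opening: 13.9
grasp_force: 40.0
scene red plate xy -50 59 z 62.8 97 px 298 195
scene green plate xy 9 61 z 63.0 108 px 309 212
scene yel plate xy -122 -44 z 271.4 14 px 247 115
scene yel plate xy -86 -2 z 282.8 8 px 272 116
scene yel plate xy -83 -47 z 272.6 11 px 253 126
scene yel plate xy -185 -174 z 9.8 111 px 189 195
scene yel plate xy -133 -67 z 11.1 5 px 235 198
scene yel plate xy -99 -92 z 48.9 6 px 230 200
side red plate xy -53 55 z 62.8 59 px 259 182
side red plate xy -115 -1 z 11.9 74 px 241 210
side green plate xy 9 58 z 62.6 56 px 280 179
side green plate xy -116 -43 z 12.4 50 px 243 218
side yel plate xy -98 -37 z 281.5 18 px 246 125
side yel plate xy -133 -37 z 280.0 16 px 232 126
side yel plate xy -188 -174 z 10.8 93 px 222 254
```

View pics/c1.png

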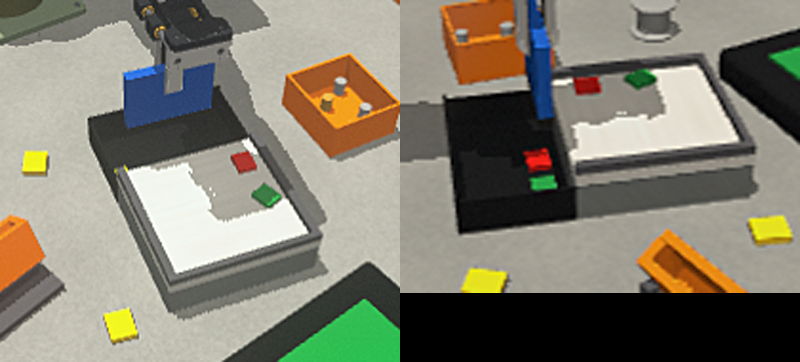

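Red (540,160) and green (543,183) lie in the tray. The yellow sliver's depth (z≈11 mm) puts it on the tray floor behind the side wall. Now the second pass on the +y side.

```bash
python3 go.py 62 27 163 2
```

```text
force [-0.2 -0.5 -1.8] F 39.9983149766922
[0.236, 0.885, -0.008] [-0.001, 0.001, -0.005] rows 2.2 
[0.234, 0.886, -0.008] [-0.001, 0.001, -0.005] rows 2.2
```

```bash
python3 -m jog '{"delta_pos":[[0.1,0.4,0],[0.236,0.885,0],[0.236,0.885,0],[0.236,0.885,0]],"rot":[[0,0,0],[0,0,0],[0,0,0],[0,0,0]],"jaw":[1,1,1,1]}' 40 >/dev/null;  python3 -m jog '{"delta_pos":[[0.1,0.4,0],[0.234,0.886,0],[0.234,0.886,0],[0.234,0.886,0],[0.234,0.886,0]],"rot":[[0,0,0],[0,0,-0.005],[0,0,-0.005],[0,0,-0.005],[0,0,-0.005]],"jaw":[1,1,1,1,1]}' 40; python3 go.py 62 27 121 1
```

```text
time_s: 10.47
position: [638.2, 19.4, 162.3]
tcp_rot: [-3.14, 0.001, 1.366]
force: [-0.6, -0.1, -1.7]
opening: 13.9
grasp_force: 40.0
force [-0.6 -0.1 -1.7] F 39.99832212924957
[0.005, 0.001, 0.413] [-0.003, 0.003, -0.005] rows 1.0
```

```bash
python3 -m jog '{"delta_pos":[[0,0,0.2],[0,0,0.38],[0,0,0.413],[0,0,0.413],[0,0,0.413]],"rot":[[0,0,0],[0,0,0],[0,0,0],[0,0,0],[0,0,0]],"jaw":[1,1,1,1,1]}' 40; for i in 1 2; do python3 -m jog '{"delta_pos":[[0,0,0.01],[0,0,0.01]],"rot":[[0,0,0],[0,0,0]],"jaw":[1,1]}' 40|grep -E "pos|force:"; done; python3 go.py -114 27 118.5 2
```

```text
time_s: 10.88
position: [639.4, 19.3, 123.4]
tcp_rot: [3.139, 0.001, 1.366]
force: [-0.0, 0.3, -1.7]
opening: 13.9
grasp_force: 40.0
position: [640.8, 19.2, 123.1]
force: [0.2, 1.1, -0.6]
grasp_force: 40.0
position: [640.6, 19.2, 121.3]
force: [-0.3, 0.2, -1.1]
grasp_force: 40.0
force [-0.3  0.2 -1.1] F 39.998372197151184
[-0.002, -0.891, 0.011] [0.004, 0.001, -0.003] rows 2.1 
[-0.001, -0.891, 0.012] [0.004, 0.001, -0.003] rows 2.1
```

```bash
for i in 1 2; do python3 -m jog '{"delta_pos":[[0,0,0.01],[0,0,0.01]],"rot":[[0,0,0],[0,0,0]],"jaw":[1,1]}' 40|grep -E "pos|force:"; done; python3 go.py -114 27 118.5 2
```

```text
position: [640.2, 19.3, 119.6]
force: [-0.4, -0.1, -1.1]
grasp_force: 40.0
position: [640.5, 19.3, 119.1]
force: [0.2, 0.5, 0.2]
grasp_force: 40.0
force [0.2 0.5 0.2] F 39.99853491783142
[-0.002, -0.891, -0.0] [0.003, 0.001, -0.002] rows 2.1 
[-0.001, -0.891, 0.001] [0.003, 0.001, -0.002] rows 2.1
```

Light contact. Second wipe.

```bash
python3 -m jog '{"delta_pos":[[0,-0.03,-0.003],[0,-0.1,-0.003],[0,-0.18,-0.003],[0,-0.26,-0.003],[0,-0.34,-0.003],[0,-0.42,-0.003],[0,-0.5,-0.003],[0,-0.58,-0.003],[0,-0.66,-0.003],[0,-0.74,-0.003],[0,-0.82,-0.003],[0,-0.89,-0.003]],"rot":[[0,0,0],[0,0,0],[0,0,0],[0,0,0],[0,0,0],[0,0,0],[0,0,0],[0,0,0],[0,0,0],[0,0,0],[0,0,0],[0,0,0]],"jaw":[1,1,1,1,1,1,1,1,1,1,1,1]}' 40; python3 -m jog '{"delta_pos":[[0,-0.07,-0.005],[0,-0.15,-0.01],[0,-0.23,-0.01],[0,-0.31,-0.01],[0,-0.39,-0.01],[0,-0.47,-0.01],[0,-0.55,-0.01],[0,-0.63,-0.01],[0,-0.71,-0.01],[0,-0.79,-0.01],[0,-0.87,-0.01],[0,-0.91,-0.01]],"rot":[[0,0,0],[0,0,0],[0,0,0],[0,0,0],[0,0,0],[0,0,0],[0,0,0],[0,0,0],[0,0,0],[0,0,0],[0,0,0],[0,0,0]],"jaw":[1,1,1,1,1,1,1,1,1,1,1,1]}' 40;  python3 -m jog '{"delta_pos":[[0,0,-0.2],[0,0,-0.5],[0,0,-0.5],[0,0,-0.5]],"rot":[[0,0,0],[0,0,0],[0,0,0],[0,0,0]],"jaw":[1,1,1,1]}' 40; python3 chips.py c2.png; python3 go.py 0 0 165 2
```

```text
time_s: 12.55
position: [552.6, 37.5, 119.0]
tcp_rot: [3.138, 0.001, 1.366]
force: [0.0, -0.2, 0.0]
opening: 13.9
grasp_force: 40.0
time_s: 13.55
position: [462.7, 56.2, 119.3]
tcp_rot: [3.14, 0.001, 1.366]
force: [-0.0, 0.1, -2.2]
opening: 13.7
grasp_force: 40.0
time_s: 13.88
position: [465.7, 55.9, 171.4]
tcp_rot: [3.134, 0.0, 1.366]
force: [-0.9, -0.5, -2.9]
opening: 14.5
grasp_force: 40.0
scene red plate xy -137 59 z 11.4 28 px 282 185
scene green plate xy -129 79 z 27.7 26 px 291 181
scene yel plate xy -123 2 z 278.9 14 px 268 107
scene yel plate xy -86 45 z 289.9 7 px 293 108
scene yel plate xy -85 1 z 278.8 11 px 275 118
scene yel plate xy -185 -173 z 9.8 109 px 189 196
scene yel plate xy -134 -67 z 12.4 5 px 235 198
scene yel plate xy -99 -93 z 48.9 6 px 230 200
side red plate xy -126 55 z 12.0 63 px 235 199
side red plate xy -115 -1 z 11.8 76 px 241 210
side green plate xy -122 78 z 21.1 71 px 235 192
side green plate xy -116 -43 z 12.2 51 px 243 218
side yel plate xy -121 8 z 288.3 39 px 236 116
side yel plate xy -188 -174 z 10.6 96 px 222 254
force [-0.2  0.4 -2.6] F 39.998411536216736
[-0.135, 0.585, 0.019] [0.002, 0.001, -0.003] rows 1.4 
[-0.135, 0.584, 0.019] [0.002, 0.001, -0.003] rows 1.4
```

View pics/c2.png

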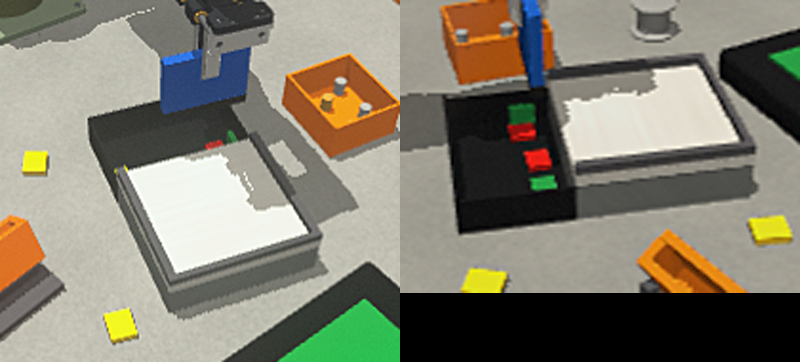

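The plate is clear. Both reds and both greens show in the tray, the second green (522,113) leaning on the tray's side wall, and the yellow is in its near corner. Now I stand the scraper at the plate's centre.

```bash
python3 -m jog '{"delta_pos":[[-0.07,0.3,0],[-0.135,0.585,0.01],[-0.135,0.585,0.019],[-0.135,0.585,0.019]],"rot":[[0,0,0],[0,0,0],[0,0,0],[0,0,0]],"jaw":[1,1,1,1]}' 40 >/dev/null;  python3 -m jog '{"delta_pos":[[-0.07,0.3,0],[-0.135,0.585,0.1],[-0.135,0.585,0.25],[-0.135,0.585,0.4],[-0.135,0.585,0.44],[-0.135,0.585,0.44],[-0.135,0.585,0.44]],"rot":[[0,0,0],[0,0,0],[0,0,0],[0,0,0],[0,0,0],[0,0,0],[0,0,0]],"jaw":[1,1,1,1,1,1,1]}' 40; python3 go.py 0 0 119 1
```

```text
time_s: 14.9
position: [571.9, 6.2, 123.4]
tcp_rot: [3.141, 0.001, 1.366]
force: [0.1, -1.1, -1.9]
opening: 13.9
grasp_force: 40.0
force [ 0.1 -1.1 -1.9] F 39.99837934970856
[-0.003, 0.003, 0.044] [0.002, 0.002, -0.004] rows 0.1
```

```bash
python3 -m jog '{"delta_pos":[[0,0,0.02],[0,0,0.03],[0,0,0.03]],"rot":[[0,0,0],[0,0,0],[0,0,0]],"jaw":[1,1,1]}' 40|grep -E "pos|force:"; for i in 1 2 3; do python3 -m jog '{"delta_pos":[[0,0,0.008],[0,0,0.008]],"rot":[[0,0,0],[0,0,0]],"jaw":[1,1]}' 40|grep -E "pos|rot|force:"; done; python3 held.py
```

```text
position: [573.4, 5.8, 121.7]
force: [0.0, 0.4, -2.1]
grasp_force: 40.0
position: [573.2, 5.7, 120.5]
tcp_rot: [3.138, 0.001, 1.366]
force: [-0.6, -0.4, -2.3]
grasp_force: 40.0
position: [573.1, 5.6, 119.3]
tcp_rot: [3.139, 0.001, 1.366]
force: [-0.5, -0.1, -3.2]
grasp_force: 40.0
position: [573.2, 5.6, 119.0]
tcp_rot: [3.138, 0.001, 1.366]
force: [-1.4, 0.1, 2.0]
grasp_force: 40.0
tcp [573.2   5.6 119. ] rotZ tilt [ 0.0029 -0.0013 -1.    ] [-1.4  0.1  2. ]
side blue 334 toolx [-57.4  42.1] y [-6.2 -4.6  6.4] z [-28.5  51.9]
  black 69 x [-57.   54.5] y [-6.4 -5.2  5.6] z [31.5 63.6]
   bottom at x -38 [59.1 59.4]
   bottom at x -13 [60.4 60.6]
   bottom at x 12 [62.7 63.2]
   bottom at x 37 [63.9 64.4]
scene blue 954 toolx [-54.9  52.5] y [-4.5  6.6  9.2] z [-28.2  49.7]
  black 107 x [-54.5  53.4] y [-0.6  6.8  9. ] z [49.7 61.1]
   bottom at x -38 [61.1 62.1]
   bottom at x -13 [59.  59.4]
   bottom at x 12 [60.3 60.5]
   bottom at x 37 [60.9 61.2]
```

```bash
python3 -m jog '{"delta_pos":[[0,0,0],[0,0,0],[0,0,0],[0,0,0]],"rot":[[0,0,0],[0,0,0],[0,0,0],[0,0,0]],"jaw":[1,1,1,1]}' 4; python3 -m jog '{"delta_pos":[[0,0,0],[0,0,0],[0,0,0],[0,0,0],[0,0,0],[0,0,0],[0,0,0],[0,0,0]],"rot":[[0,0,0],[0,0,0],[0,0,0],[0,0,0],[0,0,0],[0,0,0],[0,0,0],[0,0,0]],"jaw":[0.65,0.6,0.5,0.3,0.1,0,0,0]}' 4
```

```text
time_s: 16.08
position: [573.4, 5.6, 119.0]
tcp_rot: [3.138, 0.001, 1.366]
force: [-1.6, 1.1, 3.3]
opening: 14.2
grasp_force: 4.0
time_s: 16.75
position: [573.1, 5.6, 118.5]
tcp_rot: [3.139, 0.001, 1.366]
force: [0.4, -0.4, -0.7]
opening: 46.5
grasp_force: 0.0
```

Released. I retract straight up, then look.

```bash
python3 -m jog '{"delta_pos":[[0,0,-0.05],[0,0,-0.2],[0,0,-0.4],[0,0,-0.65],[0,0,-0.95],[0,0,-0.95]],"rot":[[0,0,0],[0,0,0],[0,0,0],[0,0,0],[0,0,0],[0,0,0]],"jaw":[0,0,0,0,0,0]}' 4; python3 -m jog '{"delta_pos":[[0,-0.3,-0.3],[0,-0.6,-0.6],[0,-0.9,-0.7],[0,-0.9,-0.7],[0,-0.9,-0.7],[0,-0.9,-0.7]],"rot":[[0,0,0],[0,0,0],[0,0,0],[0,0,0],[0,0,0],[0,0,0]],"jaw":[0,0,0,0,0,0]}' 4; python3 chips.py c3.png
python3 - <<'E'
from h import *
p=read_camera("wrist");P=pts(p);px=p["pixels"].astype(int);r,g,b=px[...,0],px[...,1],px[...,2]
for nm,mk in dict(red=(r>g+50)&(r>b+50)&(g<90),green=(g>r+30)&(g>b+25),yel=(r>100)&(g>90)&(b<0.6*g)).items():
    n,lab,st,_=cv2.connectedComponentsWithStats(mk.astype(np.uint8))
    for k in range(1,n):
        if st[k,4]>30:
            d=np.nanmedian(P[lab==k],0);e=d[:2]-PC;print(nm,round(e@[np.cos(PY),np.sin(PY)]),round(e@[-np.sin(PY),np.cos(PY)]),d[2].round(1),st[k,4])
m=(b>r+40)&(b>g+15)&(P[...,2]>125)&(P[...,2]<160);print("scraper top z",np.percentile(P[m][:,2],[5,50,95]).round(1))
a=cv2.imread("pics/c3.png");w=cv2.resize(p["pixels"][...,::-1],(300,225));a=np.vstack([a,cv2.copyMakeBorder(w,0,0,0,500,0)]);cv2.imwrite("pics/final.png",a)
for c in("scene","side"):
    q=read_camera(c);Q=pts(q)
    for t in("parts_bin","spool","flux_jar"):
        for d in trace(q,t)[:1]:print(c,t,np.round(d["rect"]),np.round(np.nanmedian(Q[d["region"]],0)))
E
```

```text
time_s: 17.25
position: [577.1, 5.3, 221.0]
tcp_rot: [3.126, -0.0, 1.366]
force: [0.6, -0.7, 0.7]
opening: 47.2
grasp_force: 0.0
time_s: 17.75
position: [484.7, 24.1, 282.9]
tcp_rot: [3.138, 0.001, 1.366]
force: [-0.0, -0.0, -0.7]
opening: 46.8
grasp_force: 0.0
scene red plate xy -137 61 z 11.6 26 px 282 185
scene green plate xy -128 80 z 27.8 24 px 291 182
scene yel plate xy -114 -27 z 389.3 15 px 258 65
scene yel plate xy -62 16 z 403.9 14 px 289 69
scene yel plate xy -43 -28 z 389.1 12 px 271 85
scene yel plate xy -186 -174 z 10.0 111 px 189 195
scene yel plate xy -135 -67 z 11.5 5 px 235 198
scene yel plate xy -99 -93 z 49.9 6 px 230 200
side red plate xy -126 54 z 12.0 62 px 235 199
side red plate xy -116 0 z 11.9 76 px 241 210
side green plate xy -121 78 z 21.5 70 px 235 192
side green plate xy -116 -42 z 12.5 50 px 243 218
side yel plate xy -188 -174 z 10.4 94 px 222 254
red -186 217 30.0 124
red -126 194 28.8 834
red -126 58 12.2 322
red -122 7 12.0 144
red -46 -227 69.8 72
green 246 51 45.1 7394
green -123 81 28.4 115
green -117 -46 12.2 275
yel -137 222 4.9 2109
yel -124 -77 12.2 271
yel 84 -143 10.4 142
yel -114 27 392.1 218
yel -65 27 392.0 201
yel -19 -259 67.3 1184
scraper top z [131.  145.1 146.4]
scene parts_bin [121. 224. 204. 299.] [ 527. -276.   45.]
scene spool [385. 207. 413. 238.] [706. 249.  42.]
scene flux_jar [190. 306. 213. 340.] [ 705. -276.   66.]
side parts_bin [204. 152. 249. 181.] [492. 245.  32.]
side spool [278. 145. 293. 166.] [703. 242.  43.]
side flux_jar [369. 229. 392. 264.] [ 683. -285.   47.]
```

View pics/final.png

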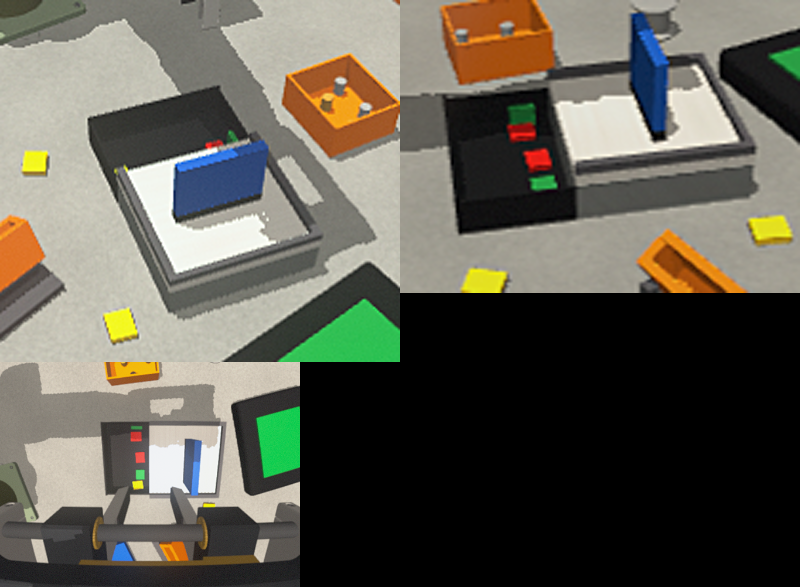

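All five offcuts are in the tray: the wrist view shows yellow, green, red, red and green in a column at (137,432–485). The scraper stands upright and free on the plate with its top at z≈145 mm. The bin, spool and jar haven't moved.

```bash
python3 -c "
from bench import *
print(close_job())"
```

```text
the job is handed in; nothing more can be done
None
```

The job is handed in at about 18 s on the robot's clock: all five offcuts are in the catch tray, the small scraper stands upright and released on the cleared plate, and the bin, spool and jar are where they were.

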